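Lift the slide tray onto the drying stand

TASK

The flat white tray of microscope slides has to go onto the blue drying stand, but it must not be touched with the gripper. Slide the steel lifter under the tray where it lies against the aluminium fence, carry it level, and set it down gently, centred and square on the stand's two ledges. Draw the lifter out, lay it back flat on the worktop clear of the tray and the stand, let go of it, and leave the other things on the desk alone.

Things in the scene. Friction and masses are not known exactly. Their poses are not given: they have to be found in the camera images.
- lifter: Loose hand lifter, 0.2 kg: flat steel blade, 60 mm wide (y), 3 mm thick, under an upright black block grip. Stands by itself on its flat blade; starts so on the worktop, pointing roughly to world +y. Origin: underside of the blade, right below the grip; z up, x along the blade to its front edge. Blade from x = -25 to +105 mm; the last 29 mm taper to a 1.6 mm thick front edge.
- lifter_grip (a point): Centre of the lifter's black block grip, 39 mm above the blade's underside. The block is 40 mm long (lifter x), 20 mm thick (lifter y), from 14 to 64 mm above the blade's underside: pinch it from above across the 20 mm. Axes as the lifter's.
- tray: Loose flat white tray, 0.08 to 0.17 kg; four fixed slides; 84 (x) x 120 (y) x 10 mm, too wide to grasp. Origin: centre of underside, z up. Lies on the worktop, +x edge 3 to 6 mm from the fence. Underside flat within x = +-28 mm, bevelled up to 4.5 mm at x = +-42. A blade slid along the worktop (up to 1 mm above) in tray +x enters under the -x bevel; the fence stops the tray, which rides up onto it.
- fence: Fixed low aluminium fence, 14 mm high. Origin: on the worktop, about where the tray's centre lies at the start. A bar 156 mm long (y) from x = +45 to +59 mm, with a short cheek at each end (inner faces y = +-70 mm, x = +13 to +47 mm); open towards -x. May stand left or right of the stand.
- stand: Fixed blue stand, 100 (x) x 138 (y) mm. Origin: on the worktop under its centre, z up. Two ledges along x, 45 mm high, at y = 40 to 65 mm on each side, carry the tray's sides. Between them an 80 mm wide channel (floor 6 mm high), open above and to -x: the blade is lowered into it and drawn out to -x. Cheeks at y = +-65 rise 10 mm over the ledges, back stops at x = +47 rise 9 mm.
- stand_seat (a point): Centre of the stand at the height of the ledges' top, 45 mm above the worktop: where the centre of the tray's underside belongs, tray x along stand x. Axes as the stand's.
- tally_counter: Loose white tally counter, 60x54x18 mm, left of the work; bystander, origin under its centre.
- tape_roll: Loose roll of pale blue tape, 60 mm across, 19 mm high, behind the work; bystander, origin under its centre.
- stapler: Loose blue stapler, 30x120x43 mm, at the back right; bystander, origin under its centre.
- blower: Loose red-brown rubber blower, 51 mm across, 96 mm high, at the back left; bystander, origin under its centre.

How it is judged:
On the way, in this order (a step that is already met when the one before it is completed fails the run):
1. the tray is lifted clear of the worktop on the lifter's blade, level (height (world z) of tray above 0.025 m and contact force between lifter and tray above 0.3 N and angle between tray's own z axis and vertical below 0.2 rad and z of tray in the frame of lifter between 0.001 and 0.008 m), for 0.3 s.
2. the tray rests on the stand's ledges, off the lifter (horizontal distance between tray and stand_seat below 0.015 m and z of tray in the frame of stand between 0.041 and 0.049 m and angle between the x axis of tray and the x axis of stand, either way round below 0.12 rad and angle between tray's own z axis and vertical below 0.05 rad and contact force between lifter and tray below 0.05 N and contact force between tray and stand above 0.3 N), for 0.2 s.
At the end, for the whole second after the job is handed in: Tray level on both ledges of the stand (centre within 15 mm of the seat, within 0.12 rad of square, underside within 4 mm of ledge height), off the lifter; lifter flat on the worktop (within 6 mm, 0.06 rad), not touching tray or stand; both at rest (horizontal distance between tray and stand_seat below 0.015 m and z of tray in the frame of stand between 0.041 and 0.049 m and angle between the x axis of tray and the x axis of stand, either way round below 0.12 rad and angle between tray's own z axis and vertical below 0.05 rad and contact force between lifter and tray below 0.05 N and linear speed of each of tray, lifter below 0.02 m/s and height (world z) of lifter below 0.006 m and angle between lifter's own z axis and vertical below 0.06 rad and contact force between lifter and stand below 0.05 N).
It fails at once if the gripper touches the tray (contact force between the fingers and tray above 0.5 N).
It fails at once if the arm touches the tray (contact force between the arm and tray above 0.5 N).
It fails at once if the tray is tipped more than 0.35 rad (angle between tray's own z axis and vertical above 0.35 rad).
It fails at once if the tray is dropped or slammed onto the stand (over 25 N) (contact force between tray and stand above 25 N).
It fails at once if a bystander is moved more than 20 mm (distance of any of tally_counter, tape_roll, stapler, blower from where it was at the start of the episode above 0.02 m).
It also fails if it takes over 67 s, if anything falls off the work surface, if the arm or the gripper's body presses on something with over 40 N, if the wrist force passes 120 N, or if a joint passes its speed limit or range.

ROBOT

A 6-joint arm with a two-finger parallel gripper is mounted at the origin on a cart in front of the work surface, level with it; the furniture and walls round the work are solid. World frame = base frame: x ahead of the robot, y to its left, z up, the work surface at z = 0. Lengths are in m, angles in rad, forces in N, time in s.
With the tool pointing down it reaches from about 0.3 to 0.775 m from the base axis. Payload 14.6 kg.
Tool frame: the origin (TCP) lies at the centre of the arm's flange, where the gripper is bolted on; the fingertips stand 199 mm ahead of it and the grasp point (between the pads) lies ctrl.tcp_to_grasp ahead of it (ctrl.tcp_to_grasp is the distance from the TCP to the grasp point, in m); z points along the fingers, y is the line along which they close (so a half turn about z gives the same grasp; the last joint's range is limited). The gripper opens to 94 mm and grips with 3 to 60 N. Pads are 16 mm wide; open, the fingers measure 119 mm over their backs; the gripper's body (75 mm by 177 mm) begins 78 mm behind the grasp point.
Start: joints at [-1.406, 0.3, 1.521, -0, 1.321, -0.067], TCP at [0.126, -0.535, 0.405] pointing down, gripper open.
Joint ranges: [-3.03, 3.03], [-0.79, 2.21], [0.23, 2.52], [-1.04, 4.18], [0, 3.07], [-2.55, 2.55]. Speed limits (rad/s): [2.22, 2.22, 2.57, 3.14, 3.14, 3.14].

INTERFACE

Orientations are given as [roll, pitch, yaw] about the fixed x, y, z axes, in that order (R = Rz(yaw) Ry(pitch) Rx(roll)).
In Python, from station import ctrl gives the robot as it stands. The module is installed in compiled form; this text tells all that it offers.
- The arm moves only by the shell command python3 -m jog 'ROWS' [OPENING] [FORCE]. ROWS is JSON, a list of rows, each a list of 6 numbers: the shift along the tool's x, y, z in cm, then the turn, a rotation vector about the tool's x, y, z in rad. In form: [[tx, ty, tz, ax, ay, az], ...]. A call has 1 to 8 rows; each row is the pose to reach, as a shift and turn from the pose commanded when the call began, along the tool's axes at that moment; what a row does not reach only later rows make up. A row lasts 1/10 s, in which the tool goes at most 50 mm and 8.59 degrees, less where a joint would pass 70% of its speed; a pose out of reach is approached as far as the arm can. A call with a gripper value outside its range is refused whole. OPENING is the opening in per cent of the stroke, from 0 (shut) to 100 (fully open), set as the call begins (- or left out, the last holds). The fingers move at their own pace and stop on an object; FORCE is the grip in N (left out, the last holds). Time passes only in rows, so rows that repeat a pose let the fingers close. It gives the time, the measured TCP pose, the force, the opening and the grip force at its end, in the units of the state.
- ctrl.get_obs(): the state, without advancing time (a new reading comes with each control period).
- ctrl.camera(name): name is "scene" or "top"; returns a dict with "img" (480x640x3 uint8, blue, green, red), "intrinsics" (3x3 intrinsics, pixels), "R" (3x3) and "t" (3): a world point X has camera coordinates R X + t. Camera axes: x right, y down, z forward; pixel columns grow to the right and rows downward; lengths in m; the calibration is good to about 2 mm. A picture is of the moment at which its call begins. There is no depth.
- ctrl.hand_in(): hands the job in; it is judged then, once.
The state is a dict: "time_s": time; "qpos": joint angles; "joint_vel": joint speeds; "tau": joint torques, N m; "ee_pos": TCP position; "eef_rot": TCP orientation; "force": force on the tool from outside, world axes, zero at the start; "moment": the same for the moment, N m; "grip_width": finger opening in m; "grip_force": force on a finger pad.
Only numpy, scipy, OpenCV 4.12 (cv2) and the standard library are available. Lean on these libraries where they do the work, as an engineer would, in place of code of your own. Each camera call takes 0.05 s, during which the arm holds its last target. There are 200 camera calls.

## Working session

There is one attempt and no reset: what is moved stays moved. The work goes in short steps, Python scripts to look and compute and a shell command to move; the robot and the scene stay as the last step left them, time stands still between calls to the robot, and variables do not carry over. Pictures are saved under pics/ and viewed, at most 10 in all, crops included, and the job is handed in when it is done.

```bash
mkdir -p pics; python3 - <<'E'
from station import ctrl
import cv2
o=ctrl.get_obs(); print(o['ee_pos'],o['eef_rot'],o['grip_width'],ctrl.tcp_to_grasp,o['time_s'])
for n in ('scene','top'):
    c=ctrl.camera(n); cv2.imwrite(f'pics/{n}0.png',c['img']); print(n,c['intrinsics'],c['R'],c['t'])
E
```

```text
[ 0.12632797 -0.5352616   0.4040488 ] [-3.14035388e+00 -5.65080668e-05  2.31788176e-01] 0.09411391652709969 0.1804 0.0
scene [[537.10793068   0.         317.0642326 ]
 [  0.         537.10793068 239.54612124]
 [  0.           0.           1.        ]] [[-0.46627176 -0.8843241  -0.0236968 ]
 [-0.47953616  0.2751704  -0.83326246]
 [ 0.74339473 -0.37716328 -0.55236957]] [0.49988462 0.26427475 0.78788136]
top [[621.6636947    0.         319.96032809]
 [  0.         621.6636947  234.52732258]
 [  0.           0.           1.        ]] [[-0.02439877 -0.99968125  0.00648815]
 [-0.98826669  0.02314032 -0.15097509]
 [ 0.15077683 -0.01009563 -0.98851628]] [0.25571738 0.62316691 1.31261156]
```

View pics/top0.png

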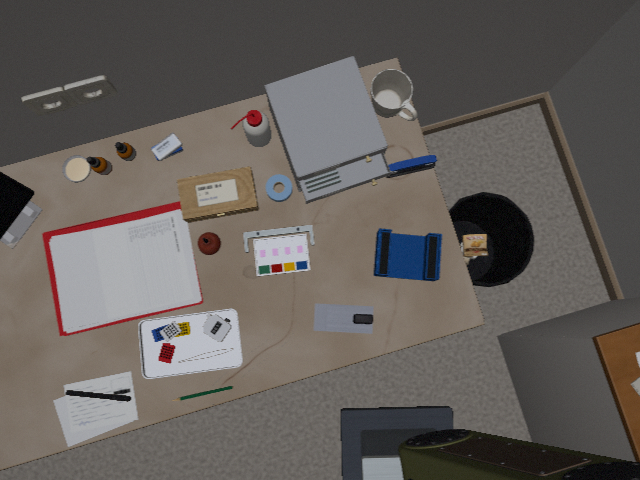

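View pics/scene0.png

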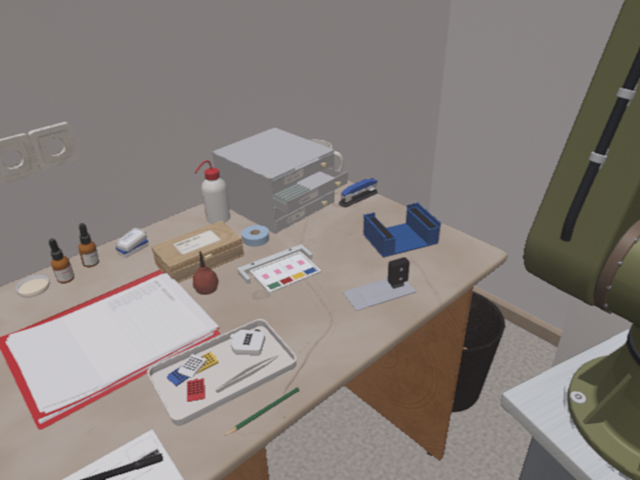

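The top view shows the fence and tray at about (280,252), the stand at about (408,255), the lifter blade at (315–373, 305–332) with its grip at about (363,319), the tape at (279,187) and the blower at (208,243). In the scene view the grip is at (398,272) and the stand at (400,232). I'll measure them next and take a closer look at a crop.

```bash
cat > h.py <<'E'
import numpy as np, cv2
from station import ctrl
def ray(c,uv,z):
    uv=np.atleast_2d(np.asarray(uv,float)); R,t=c['R'],c['t']
    d=np.c_[uv,np.ones(len(uv))]@np.linalg.inv(c['intrinsics']).T@R
    C=-R.T@t
    return C+d*((z-C[2])/d[:,2])[:,None]
def blob(mask,roi):
    x0,y0,x1,y1=roi; m=np.zeros_like(mask); m[y0:y1,x0:x1]=mask[y0:y1,x0:x1]
    cs,_=cv2.findContours(m,cv2.RETR_EXTERNAL,cv2.CHAIN_APPROX_NONE)
    return max(cs,key=cv2.contourArea)
def rect(c,cnt,z):
    p=ray(c,cnt[:,0,:],z)[:,:2]
    r=cv2.minAreaRect((p*1000).astype(np.float32)); return r, cv2.boxPoints(r)
E
python3 - <<'E'
from h import *
c=ctrl.camera('top'); im=c['img']; cv2.imwrite('pics/crop0.png',cv2.resize(im[215:345,230:450],None,fx=3.6,fy=3.6,interpolation=cv2.INTER_CUBIC))
hsv=cv2.cvtColor(im,cv2.COLOR_BGR2HSV)
for u,v in [(330,315),(345,325),(363,319),(280,240),(262,258),(408,258),(383,250),(300,330),(310,238),(340,260)]: print((u,v),hsv[v,u],end=' ')
blue=cv2.inRange(hsv,(105,130,30),(125,255,255)); dark=cv2.inRange(hsv,(0,0,0),(180,255,60))
for nm,m,roi,zs in [('stand',cv2.bitwise_or(blue,dark),(365,220,450,290),(0.05,)),('grip',dark,(345,305,380,335),(0.064,0.039))]:
    b=blob(m,roi)
    for z in zs: print(nm,z,*rect(c,b,z))
E
```

```text
(330, 315) [114  28 139] (345, 325) [109  26 137] (363, 319) [140  31  49] (280, 240) [114  13 198] (262, 258) [115  14 199] (408, 258) [107 216 105] (383, 250) [120   9  27] (300, 330) [ 14  49 125] (310, 238) [  0   4 141] (340, 260) [ 14  53 124] stand 0.05 ((580.5030517578125, 51.81945037841797), (140.86280822753906, 103.84210205078125), 83.27399444580078) [[520.6903   -12.046143]
 [623.81775  -24.208282]
 [640.3158   115.68504 ]
 [537.18835  127.84718 ]]
grip 0.064 ((444.7236328125, 155.3317413330078), (40.33964157104492, 18.86741065979004), 88.60567474365234) [[434.80194 135.39745]
 [453.66376 134.93834]
 [454.64532 175.26604]
 [435.7835  175.72514]]
grip 0.039 ((445.11090087890625, 153.462646484375), (41.100189208984375, 19.223129272460938), 88.60560607910156) [[435.00214 133.15253]
 [454.21954 132.68475]
 [455.21967 173.77277]
 [436.00226 174.24054]]
```

View pics/crop0.png

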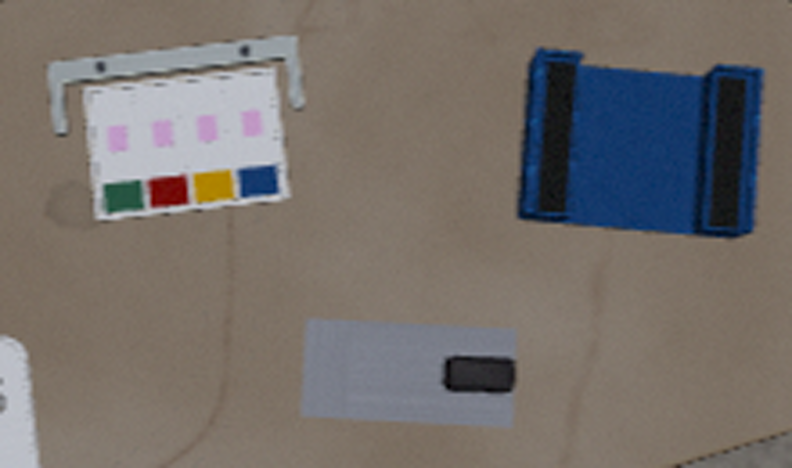

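The crop shows the fence open towards image-down, with the coloured strip at the tray's near edge. The stand's back stops are at the top, so stand +x is about world +x. The blade points image-left.

```bash
cat > meas.py <<'E'
from h import *
c=ctrl.camera('top'); im=c['img']; hsv=cv2.cvtColor(im,cv2.COLOR_BGR2HSV)
H,S,V=cv2.split(hsv)
dark=cv2.inRange(hsv,(0,0,0),(180,255,60))
f=lambda b:(b.astype(np.uint8)*255)
def show(nm,m,roi,z):
    r,b=rect(c,blob(m,roi),z); print(nm,np.round(r[0],1),np.round(r[1],1),round(r[2],1))
    return r
a=[show('padL',f((S<90)&(V<45)),(375,228,392,282),.045),show('padR',f((S<90)&(V<45)),(424,228,442,282),.045)]
a=np.array([x[0] for x in a]); d=a[0]-a[1]; print('stand c',a.mean(0),'yaw',np.degrees(np.arctan2(-d[0],d[1])),np.hypot(*d))
blade=f((S<40)&(H>95)&(V>100)|(V<60)); show('blade',blade,(308,298,380,337),.003)
light=f((V>165)|(S>120)); 
show('tray',light,(252,232,311,280),.010)
show('fence',f((S<40)&(V>130)),(240,222,318,280),.014)
E
python3 meas.py; python3 - <<'E'
from h import *
import meas
m=meas.light; b=blob(m,(252,232,311,280)); print(b[:,0].min(0),b[:,0].max(0))
c=meas.c
# fence corners from crop pixels
px=np.array([(48,62),(297,38),(62,134),(300,107),(85,88),(277,67),(290,199),(96,221)])/3.6+[230,215]
print(ray(c,px[:4],.014)[:,:2].round(4)); print(ray(c,px[4:],.010)[:,:2].round(4))
bl=np.array([(307,319),(516,331),(513,427),(302,416)])/3.6+[230,215]; print(ray(c,bl,.003)[:,:2].round(4))
for n,u,z in [('blower',(208,243),.04),('tape',(279,187),.019),('wood box',(218,218),.03),('drawer',(305,200),.05)]: print(n,ray(c,u,z).round(3))
E
```

```text
padL [585.6 101.9] [14.4 89. ] 83.5
padR [574.3  -1.7] [14.5 89.4] 83.0
stand c [579.94335938  50.12587404] yaw -6.260321078473232 104.22427883975642
blade [447.8 193.4] [130.5  60.3] 85.7
tray [592.  328.1] [ 82.9 118.2] 5.1
fence [591.6 327.8] [ 84.  121.7] 5.1
padL [586.3 101.6] [15.1 90. ] 83.7
padR [574.4  -1.4] [15.1 89.1] 83.7
stand c [580.3548584   50.10638142] yaw -6.603366847635129 103.73938978723594
blade [447.8 193.4] [130.5  60.2] 85.7
tray [592.  328.1] [ 83.2 118.3] 5.0
fence [591.2 327. ] [ 85.  123.1] 5.1
[254 234] [309 275]
[[0.6433 0.4118]
 [0.6548 0.2567]
 [0.598  0.4034]
 [0.6114 0.2558]]
[[0.627  0.3893]
 [0.6374 0.2695]
 [0.5547 0.2633]
 [0.5439 0.3832]]
[[0.4809 0.2545]
 [0.4705 0.1259]
 [0.4121 0.1299]
 [0.4219 0.2589]]
blower [[0.617 0.486 0.04 ]]
tape [[0.744 0.33  0.019]]
wood box [[0.674 0.466 0.03 ]]
drawer [[0.706 0.272 0.05 ]]
```

```bash
cat > d.py <<'E'
# usage: d.py gx gy gz yaw_deg  -> row from the measured pose to grasp point at (gx,gy,gz), tool down
import sys, numpy as np
from scipy.spatial.transform import Rotation as Ro
from station import ctrl
x,y,z,w=map(float,sys.argv[1:5]); o=ctrl.get_obs()
R=Ro.from_euler('xyz',o['eef_rot']); T=Ro.from_euler('xyz',[np.pi,0,np.radians(w)])
t=R.inv().apply(np.array([x,y,z+ctrl.tcp_to_grasp])-o['ee_pos'])*100
print('row',t.round(2),(R.inv()*T).as_rotvec().round(4),'t',round(o['time_s'],2))
E
python3 d.py .4448 .154 .18 85.6
```

```text
row [ 46.83 -59.77   4.43] [-4.0000e-04 -4.0000e-04 -1.2622e+00] t 0.25
```

```bash
python3 -m jog '[[46.8,-59.8,0,0,0,-1.262],[46.8,-59.8,0,0,0,-1.262],[46.8,-59.8,0,0,0,-1.262],[46.8,-59.8,0,0,0,-1.262],[46.8,-59.8,0,0,0,-1.262],[46.8,-59.8,0,0,0,-1.262],[46.8,-59.8,0,0,0,-1.262],[46.8,-59.8,0,0,0,-1.262]]' 60 20; python3 d.py .4448 .154 .18 85.6
```

```text
time_s: 1.05
ee_pos: [0.294, -0.1701, 0.4049]
eef_rot: [3.141, 0.0, 1.437]
force: [0.3, -0.9, 0.3]
grip_width: 0.0561
grip_force: 0.0
row [34.13 10.63  4.44] [ 0.0008  0.0004 -0.0566] t 1.05
```

```bash
python3 -m jog '[[34.1,10.6,4,0,0,-0.057],[34.1,10.6,4,0,0,-0.057],[34.1,10.6,4,0,0,-0.057],[34.1,10.6,4,0,0,-0.057],[34.1,10.6,4,0,0,-0.057],[34.1,10.6,4,0,0,-0.057],[34.1,10.6,4,0,0,-0.057],[34.1,10.6,4,0,0,-0.057]]'; python3 d.py .4448 .154 .040 85.6
```

```text
time_s: 1.85
ee_pos: [0.447, 0.1545, 0.3637]
eef_rot: [-3.141, -0.0, 1.492]
force: [-0.2, -0.0, -0.5]
grip_width: 0.0565
grip_force: 0.0
row [-0.06 -0.2  14.33] [-0.0011 -0.0001 -0.0019] t 1.85
```

```bash
python3 -c "
from h import *
c=ctrl.camera('scene'); cv2.imwrite('pics/s1.png',c['img'][150:390,230:550])"
```

```text
(no output)
```

View pics/s1.png

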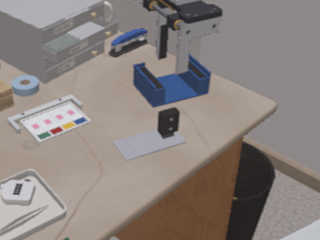

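The crop shows the open fingers at about (160–190, 60), above the grip at (168,122), with nothing in the way. Descending.

```bash
python3 -m jog '[[-0.1,-0.2,4,0,0,0],[-0.1,-0.2,8,0,0,0],[-0.1,-0.2,11,0,0,0],[-0.1,-0.2,13,0,0,0],[-0.1,-0.2,14.3,0,0,0],[-0.1,-0.2,14.3,0,0,0],[-0.1,-0.2,14.3,0,0,0]]'; python3 d.py .4448 .154 .040 85.6
python3 -m jog '[[0,0,0,0,0,0],[0,0,0,0,0,0],[0,0,0,0,0,0],[0,0,0,0,0,0],[0,0,0,0,0,0],[0,0,0,0,0,0],[0,0,0,0,0,0],[0,0,0,0,0,0]]' 0 40; python3 d.py .4448 .154 .040 85.6
```

```text
time_s: 2.6
ee_pos: [0.4443, 0.1498, 0.2225]
eef_rot: [3.141, -0.0, 1.488]
force: [0.2, -0.4, 0.5]
grip_width: 0.0565
grip_force: 0.0
row [0.43 0.02 0.21] [ 0.0008 -0.0003 -0.0057] t 2.6
time_s: 3.4
ee_pos: [0.4441, 0.1502, 0.2218]
eef_rot: [3.141, -0.0, 1.489]
force: [-0.4, -1.1, 3.4]
grip_width: 0.0197
grip_force: 40.0
row [0.39 0.03 0.14] [ 0.0003 -0.0001 -0.0051] t 3.4
```

```bash
python3 -m jog '[[0,0,-1.5,0,0,0],[0,0,-4,0,0,0],[0,0,-7,0,0,0],[0,0,-8,0,0,0],[0,0,-8,0,0,0],[0,0,-8,0,0,0]]'; python3 d.py .417 .3127 .0814 5
```

```text
time_s: 4.0
ee_pos: [0.4438, 0.15, 0.3004]
eef_rot: [-3.14, 0.001, 1.489]
force: [0.5, 0.4, -2.4]
grip_width: 0.0201
grip_force: 40.0
row [15.99 -4.    3.86] [-8.0000e-04  1.4000e-03  1.4015e+00] t 4.0
```

```bash
python3 -m jog '[[3,-1,0,0,0,0.13],[6,-2,0,0,0,0.27],[9,-3,0,0,0,0.4],[12,-3.5,0,0,0,0.54],[14,-4,0,0,0,0.67],[16,-4,0,0,0,0.8],[16,-4,0,0,0,0.94],[16,-4,0,0,0,1.08]]'; python3 d.py .417 .3127 .0514 5
```

```text
time_s: 4.8
ee_pos: [0.417, 0.3133, 0.2995]
eef_rot: [3.141, 0.003, 0.404]
force: [-0.2, -0.2, -2.3]
grip_width: 0.0197
grip_force: 40.0
row [-0.    0.05  6.77] [0.001  0.003  0.3168] t 4.8
```

```bash
python3 -m jog '[[0,0,1,0,0,0.13],[0,0,3,0,0,0.25],[0,0,5,0,0,0.317],[0,0,6.5,0,0,0.317],[0,0,6.5,0,0,0.317],[0,0,6.5,0,0,0.317]]'; sed -i "s/,blade,(308,298,380,337),.003)/,blade,(250,276,312,360),.014)/" meas.py; python3 d.py .417 .3127 .0414 5; python3 - <<'E'
from h import *
c=ctrl.camera('top'); cv2.imwrite('pics/t2.png',cv2.resize(c['img'][215:405,220:380],None,fx=3.5,fy=3.1))
c=ctrl.camera('scene'); cv2.imwrite('pics/s2.png',cv2.resize(c['img'][200:400,200:460],None,fx=3,fy=3))
E
```

```text
time_s: 5.4
ee_pos: [0.4172, 0.3128, 0.2359]
eef_rot: [3.141, 0.002, 0.092]
force: [0.6, -0.5, -1.7]
grip_width: 0.0198
grip_force: 40.0
row [-0.02  0.01  1.42] [0.0008 0.0015 0.0048] t 5.4
```

View pics/t2.png

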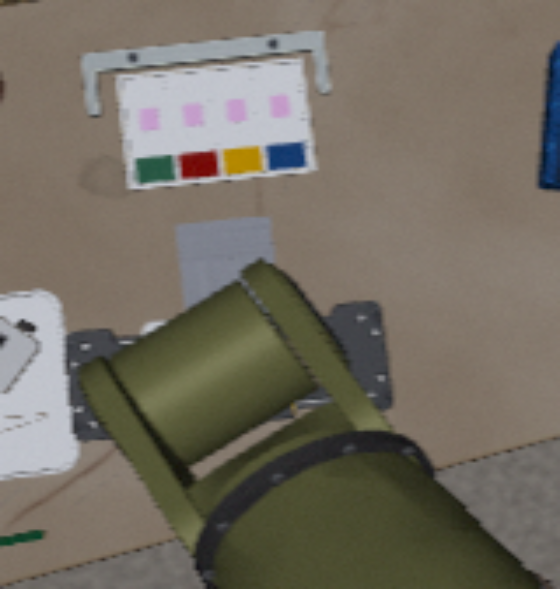

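View pics/s2.png

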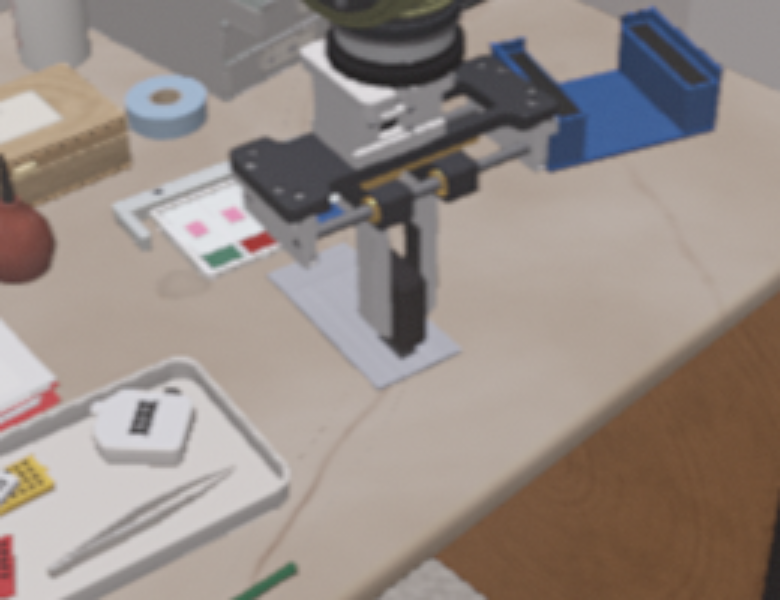

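The lifter is ahead of the tray and roughly square to it. The blade's front edge in the crop runs from (177,224) to (270,217), that is (270.6,287.3) to (297.1,285.0) full-frame. I'll check that against the tray.

```bash
python3 - <<'E'
from h import *
c=ctrl.camera('top'); p=ray(c,[(270.6,287.3),(297.1,285.0)],.016)[:,:2]; m=p.mean(0); d=p[0]-p[1]
a=np.radians(5.); u=np.array([np.cos(a),np.sin(a)]); v=np.array([-u[1],u[0]]); r=m-[.592,.328]
print('front edge',p.round(4),np.hypot(*d),'yaw',np.degrees(np.arctan2(-d[0],d[1])),'in tray',r@u,r@v)
E
```

```text
front edge [[0.5186 0.3522]
 [0.5222 0.2936]] 0.05864165359530866 yaw 3.587894879614662 in tray -0.07177082844805657 0.001169273717373512
```

```bash
python3 -m jog '[[0,0,0.5,0,0,0],[0,0,1,0,0,0],[0,0,1.3,0,0,0],[0,0,1.38,0,0,0],[0,0,1.38,0,0,0],[0,0,1.38,0,0,0]]'; python3 -c "
from h import *
c=ctrl.camera('top'); im=c['img'];h,s,v=cv2.split(cv2.cvtColor(im,cv2.COLOR_BGR2HSV))
for u in (276,280,284,288,292): print(u,[ (r,int(h[r,u]),int(s[r,u]),int(v[r,u])) for r in range(284,296)])"
```

```text
time_s: 6.15
ee_pos: [0.4173, 0.3129, 0.2229]
eef_rot: [-3.142, -0.0, 0.092]
force: [0.2, 0.4, -1.9]
grip_width: 0.0199
grip_force: 40.0
276 [(284, 17, 53, 126), (285, 17, 53, 126), (286, 14, 50, 127), (287, 116, 27, 143), (288, 110, 28, 139), (289, 114, 25, 143), (290, 116, 25, 141), (291, 112, 27, 142), (292, 111, 31, 140), (293, 113, 29, 141), (294, 110, 28, 139), (295, 113, 24, 139)]
280 [(284, 15, 47, 129), (285, 16, 53, 130), (286, 0, 8, 129), (287, 110, 27, 141), (288, 109, 29, 139), (289, 114, 28, 139), (290, 114, 29, 142), (291, 112, 27, 142), (292, 116, 27, 140), (293, 111, 29, 140), (294, 114, 27, 142), (295, 113, 24, 138)]
284 [(284, 14, 49, 130), (285, 13, 49, 130), (286, 114, 25, 142), (287, 113, 30, 143), (288, 114, 26, 138), (289, 116, 28, 139), (290, 116, 26, 138), (291, 114, 26, 140), (292, 113, 29, 143), (293, 114, 27, 141), (294, 109, 31, 138), (295, 111, 26, 139)]
288 [(284, 16, 50, 128), (285, 14, 47, 131), (286, 114, 26, 140), (287, 109, 29, 142), (288, 114, 27, 141), (289, 112, 28, 138), (290, 110, 32, 143), (291, 116, 27, 142), (292, 113, 31, 141), (293, 112, 27, 141), (294, 116, 26, 140), (295, 116, 25, 142)]
292 [(284, 13, 50, 128), (285, 116, 15, 136), (286, 113, 29, 141), (287, 110, 27, 143), (288, 118, 27, 141), (289, 114, 27, 141), (290, 116, 25, 141), (291, 114, 27, 140), (292, 116, 27, 141), (293, 114, 27, 141), (294, 110, 28, 138), (295, 114, 27, 142)]
```

```bash
python3 -m jog '[[0,0,0.08,0,0,0],[1,0,0.08,0,0,0],[2,0,0.08,0,0,0],[2.5,0,0.08,0,0,0],[3,0,0.08,0,0,0],[3.5,0,0.08,0,0,0],[4,0,0.08,0,0,0],[4,0,0.08,0,0,0]]'; python3 -m jog '[[0.5,0,0,0,0,0],[1,0,0,0,0,0],[1.5,0,0,0,0,0],[2,0,0,0,0,0],[2.5,0,0,0,0,0],[3,0,0,0,0,0],[3,0,0,0,0,0]]'
```

```text
time_s: 7.0
ee_pos: [0.4576, 0.3165, 0.222]
eef_rot: [-3.142, -0.0, 0.092]
force: [-0.3, -0.1, -2.3]
grip_width: 0.0201
grip_force: 40.0
time_s: 7.7
ee_pos: [0.4875, 0.3192, 0.2219]
eef_rot: [-3.142, -0.0, 0.092]
force: [-0.0, -0.2, -2.5]
grip_width: 0.0202
grip_force: 40.0
```

```bash
python3 -m jog '[[0.5,0,0,0,0,0],[1,0,0,0,0,0],[1.5,0,0,0,0,0],[2,0,0,0,0,0],[2.5,0,0,0,0,0],[3,0,0,0,0,0],[3,0,0,0,0,0]]'; python3 -c "
from h import *
c=ctrl.camera('scene'); cv2.imwrite('pics/s3.png',cv2.resize(c['img'][200:340,220:400],None,fx=4,fy=4,interpolation=cv2.INTER_CUBIC))"
```

```text
time_s: 8.4
ee_pos: [0.5175, 0.322, 0.222]
eef_rot: [-3.141, -0.001, 0.092]
force: [0.3, 0.1, -2.9]
grip_width: 0.0199
grip_force: 40.0
```

View pics/s3.png

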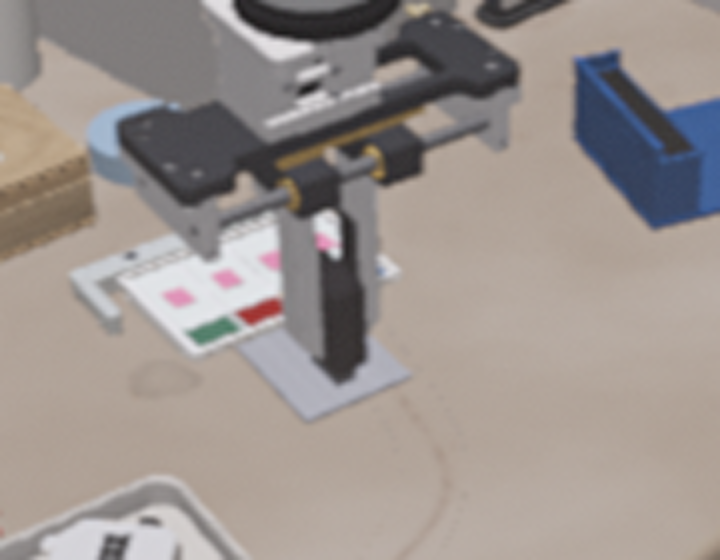

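The blade is well under the tray, and the tray sits against the fence bar. I'll go a little further in, then lift.

```bash
python3 -m jog '[[0.3,0,0,0,0,0],[0.6,0,0,0,0,0],[0.7,0,0,0,0,0],[0.7,0,0,0,0,0]]'; python3 -m jog '[[-0.1,0,-0.1,0,0,0],[-0.2,0,-0.5,0,0,0],[-0.2,0,-1.0,0,0,0],[-0.2,0,-1.6,0,0,0],[-0.2,0,-2.4,0,0,0],[-0.2,0,-3.2,0,0,0],[-0.2,0,-3.8,0,0,0],[-0.2,0,-4,0,0,0]]';  python3 -m jog '[[0,0,-0.6,0,0,0],[0,0,-1.4,0,0,0],[0,0,-2.4,0,0,0],[0,0,-3.4,0,0,0],[0,0,-4,0,0,0],[0,0,-4.2,0,0,0],[0,0,-4.2,0,0,0]]'; python3 -c "
from h import *
c=ctrl.camera('scene'); cv2.imwrite('pics/s4.png',cv2.resize(c['img'][160:320,220:420],None,fx=3.7,fy=3.7,interpolation=cv2.INTER_CUBIC))
c=ctrl.camera('top'); cv2.imwrite('pics/t4.png',c['img'])"
```

```text
time_s: 8.85
ee_pos: [0.524, 0.3227, 0.222]
eef_rot: [-3.142, -0.0, 0.092]
force: [-0.6, -0.3, -3.6]
grip_width: 0.0199
grip_force: 40.0
time_s: 9.65
ee_pos: [0.522, 0.3225, 0.2631]
eef_rot: [-3.141, -0.001, 0.092]
force: [-0.6, -0.1, -3.3]
grip_width: 0.0197
grip_force: 40.0
time_s: 10.35
ee_pos: [0.5218, 0.3225, 0.3043]
eef_rot: [-3.141, -0.0, 0.092]
force: [-0.2, -0.1, -3.0]
grip_width: 0.0197
grip_force: 40.0
```

View pics/s4.png

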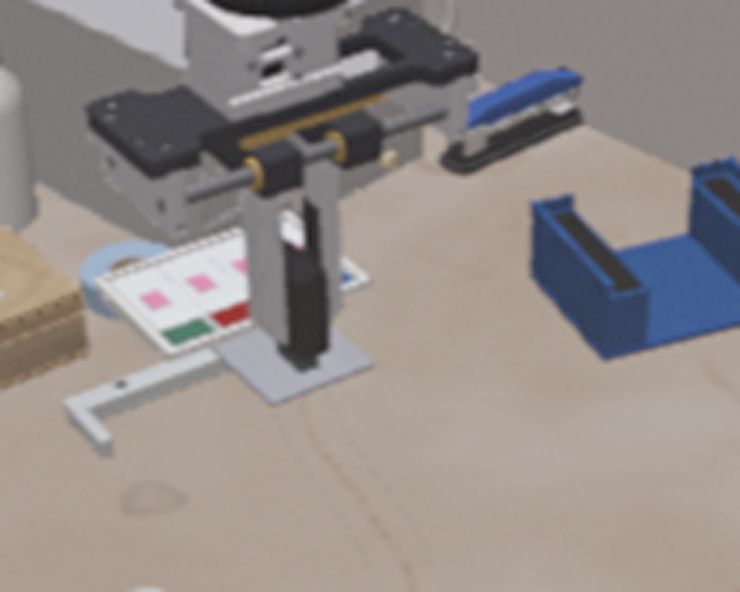

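The tray is lifted level on the blade, clear of the fence. Next I measure the tray's pose on the lifter from the top view.

```bash
cat > tr.py <<'E'
from h import *
c=ctrl.camera('top'); o=ctrl.get_obs(); im=c['img']; h,s,v=cv2.split(cv2.cvtColor(im,cv2.COLOR_BGR2HSV))
zt=o['ee_pos'][2]-.2218+.013; w=o['eef_rot'][2]
u=np.array([np.cos(w),np.sin(w)]); n=np.array([-u[1],u[0]])
m=((v>165)&(s<60)|((h>140)&(h<175)&(v>150))|((s>120)&(v>60)&((h<10)|(h>20)&(h<35)|(h>60)&(h<95)))).astype(np.uint8)*255
# far-edge centre guess, project to image for the ROI
g=np.append(o['ee_pos'][:2]+.10*u,zt); q=c['intrinsics']@(c['R']@g+c['t']); q=q[:2]/q[2]; x,y=map(int,q)
b=blob(m,(x-50,y-40,x+50,y+45))
p=ray(c,b[:,0]+0.0,zt)[:,:2]-o['ee_pos'][:2]; P=np.c_[p@u,p@n]*1000
print('roi centre',x,y,'area',cv2.contourArea(b)); 
yc=(P[:,1].max()+P[:,1].min())/2
far=[(k,round(P[abs(P[:,1]-k)<3][:,0].max(),1)) for k in (-50,-40,-20,0,20,40,50) if (abs(P[:,1]-k)<3).any()]
sd=[(k,P[abs(P[:,0]-k)<3][:,1].min().round(1),P[abs(P[:,0]-k)<3][:,1].max().round(1)) for k in range(30,110,10) if (abs(P[:,0]-k)<3).any()]
print('far',far); print('sides',sd)
E
python3 tr.py
```

```text
roi centre 277 235 area 887.5
far [(-50, np.float64(115.3)), (-40, np.float64(114.3)), (-20, np.float64(114.4)), (0, np.float64(114.7)), (20, np.float64(114.7)), (40, np.float64(114.6)), (50, np.float64(115.8))]
sides [(50, np.float64(-60.1), np.float64(-57.7)), (60, np.float64(-61.0), np.float64(-54.5)), (70, np.float64(-60.1), np.float64(58.2)), (80, np.float64(-61.3), np.float64(59.0)), (90, np.float64(-60.4), np.float64(58.3)), (100, np.float64(-72.1), np.float64(67.9))]
```

```bash
python3 d.py .5066 .0591 .1239 -6.4
```

```text
row [-3.93 26.08 -0.06] [0.0004 0.0007 0.2035] t 10.5
```

```bash
python3 -m jog '[[0,0.3,0,0,0,0.002],[-0.1,1,0,0,0,0.008],[-0.3,2.2,0,0,0,0.017],[-0.6,3.8,0,0,0,0.03],[-0.8,5.6,0,0,0,0.044],[-1.1,7.4,0,0,0,0.058],[-1.4,9.2,0,0,0,0.072],[-1.6,10.8,0,0,0,0.084]]'; python3 d.py .5066 .0591 .1239 -6.4
```

```text
time_s: 11.3
ee_pos: [0.5157, 0.2116, 0.3042]
eef_rot: [3.142, -0.0, 0.006]
force: [-0.1, 0.2, -3.1]
grip_width: 0.0197
grip_force: 40.0
row [-1.000e+00  1.525e+01 -1.000e-02] [-0.000e+00 -1.000e-04  1.178e-01] t 11.3
```

```bash
python3 -m jog '[[-0.1,1.6,0,0,0,0.012],[-0.2,3.3,0,0,0,0.025],[-0.3,5,0,0,0,0.038],[-0.5,6.7,0,0,0,0.052],[-0.6,8.4,0,0,0,0.065],[-0.7,10,0,0,0,0.077],[-0.8,11.5,0,0,0,0.089],[-0.9,12.8,0,0,0,0.1]]'; python3 -m jog '[[0,1,0,0,0,0.008],[-0.1,1.7,0,0,0,0.014],[-0.1,2.2,0,0,0,0.018],[-0.1,2.4,0,0,0,0.018],[-0.1,2.4,0,0,0,0.018],[-0.1,2.4,0,0,0,0.018]]'; python3 d.py .5066 .0591 .1239 -6.4; python3 tr.py; python3 -c "
from h import *
c=ctrl.camera('top'); cv2.imwrite('pics/t5.png',cv2.resize(c['img'][205:335,340:470],None,fx=4.5,fy=4.5,interpolation=cv2.INTER_CUBIC))"
```

```text
time_s: 12.1
ee_pos: [0.5077, 0.0841, 0.3041]
eef_rot: [3.142, -0.0, -0.093]
force: [0.7, -0.1, -3.9]
grip_width: 0.0196
grip_force: 40.0
time_s: 12.7
ee_pos: [0.5046, 0.0619, 0.3041]
eef_rot: [-3.142, -0.0, -0.11]
force: [0.1, 0.2, -2.6]
grip_width: 0.0198
grip_force: 40.0
row [ 0.22  0.25 -0.02] [-0.     -0.      0.0019] t 12.7
roi centre 410 240 area 1124.5
far [(-50, np.float64(112.1)), (-40, np.float64(111.6)), (-20, np.float64(111.9)), (0, np.float64(112.4)), (20, np.float64(112.7)), (40, np.float64(112.8)), (50, np.float64(112.3))]
sides [(50, np.float64(46.4), np.float64(56.8)), (60, np.float64(32.1), np.float64(57.6)), (70, np.float64(-28.1), np.float64(58.0)), (80, np.float64(-59.2), np.float64(56.8)), (90, np.float64(-60.8), np.float64(57.6)), (100, np.float64(-60.2), np.float64(58.3))]
```

View pics/t5.png

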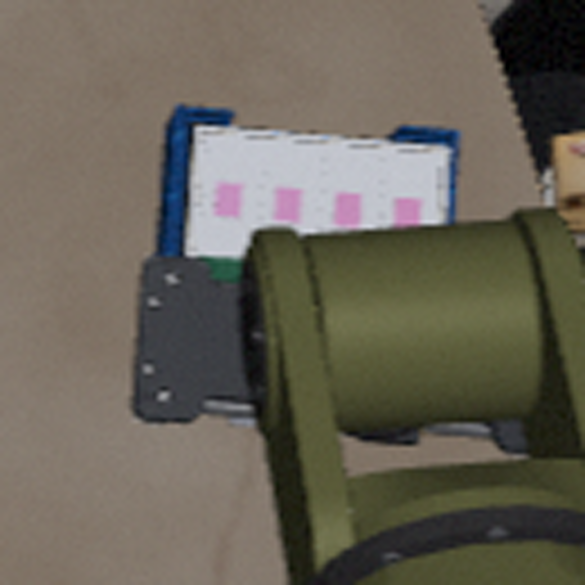

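The tray sits square over the stand, with a little of the left cheek and both back stops showing around it (top corners at about (193,128) and (447,148) in the crop). I'll trim the offset and lower it slowly.

```bash
python3 -m jog '[[0.2,0.1,0,0,0,0.002],[0.36,0.23,0.3,0,0,0.002],[0.36,0.23,0.8,0,0,0.002],[0.36,0.23,1.4,0,0,0.002],[0.36,0.23,2,0,0,0.002],[0.36,0.23,2.6,0,0,0.002],[0.36,0.23,3,0,0,0.002],[0.36,0.23,3.1,0,0,0.002]]'; python3 d.py .5081 .0593 .083 -6.4;  python3 tr.py
```

```text
time_s: 13.6
ee_pos: [0.5079, 0.0589, 0.2724]
eef_rot: [3.141, 0.001, -0.112]
force: [-0.4, 0.1, -2.4]
grip_width: 0.0198
grip_force: 40.0
row [ 0.02 -0.04  0.9 ] [ 0.0001  0.0009 -0.0005] t 13.6
roi centre 409 241 area 1061.5
far [(-50, np.float64(111.7)), (-40, np.float64(110.7)), (-20, np.float64(111.2)), (0, np.float64(111.6)), (20, np.float64(112.1)), (40, np.float64(112.4)), (50, np.float64(111.6))]
sides [(50, np.float64(45.8), np.float64(56.5)), (60, np.float64(31.4), np.float64(57.3)), (70, np.float64(-32.6), np.float64(57.9)), (80, np.float64(-60.2), np.float64(58.4)), (90, np.float64(-59.6), np.float64(57.2)), (100, np.float64(-59.1), np.float64(57.8))]
```

```bash
python3 -m jog '[[0.05,0,0.3,0,0,0],[0.1,0,0.55,0,0,0],[0.1,0,0.7,0,0,0],[0.1,0,0.8,0,0,0],[0.1,0,0.88,0,0,0],[0.1,0,0.96,0,0,0],[0.1,0,1.05,0,0,0],[0.1,0,1.15,0,0,0]]'; python3 -m jog '[[0,0,0.3,0,0,0],[0,0,0.6,0,0,0],[0,0,0.9,0,0,0],[0,0,1.1,0,0,0],[0,0,1.2,0,0,0],[0,0,1.2,0,0,0]]'; python3 tr.py
```

```text
time_s: 14.45
ee_pos: [0.509, 0.0588, 0.2616]
eef_rot: [-3.142, -0.0, -0.112]
force: [-0.3, 0.7, -1.0]
grip_width: 0.0195
grip_force: 40.0
time_s: 15.05
ee_pos: [0.5089, 0.0588, 0.2494]
eef_rot: [3.142, 0.0, -0.112]
force: [0.4, -0.2, -2.4]
grip_width: 0.0198
grip_force: 40.0
roi centre 408 242 area 1098.0
far [(-50, np.float64(114.1)), (-40, np.float64(113.3)), (-20, np.float64(113.7)), (0, np.float64(114.0)), (20, np.float64(114.5)), (40, np.float64(114.9)), (50, np.float64(114.1))]
sides [(50, np.float64(54.1), np.float64(56.3)), (60, np.float64(32.8), np.float64(57.1)), (70, np.float64(-32.1), np.float64(55.6)), (80, np.float64(-62.4), np.float64(56.4)), (90, np.float64(-61.8), np.float64(57.0)), (100, np.float64(-61.3), np.float64(55.6))]
```

The tray now rests on the ledges and the blade hangs about 14 mm below it. Drawing the lifter straight out.

```bash
python3 -m jog '[[-0.5,0,0,0,0,0],[-1.5,0,0,0,0,0],[-3,0,0,0,0,0],[-5,0,0,0,0,0],[-7.5,0,0,0,0,0],[-10,0,0,0,0,0],[-12,0,0,0,0,0],[-12.5,0,0,0,0,0]]'; python3 -m jog '[[0,0,0,0,0,0],[0,0,-2,0,0,0],[0,0,-5,0,0,0],[0,0,-5,0,0,0]]'; python3 d.py .440 .16 .10 60;  python3 - <<'E'
from h import *
import meas
c=meas.c
m=cv2.bitwise_or(meas.light,meas.f((meas.S<40)&(meas.V>130)))
r,b=rect(c,blob(meas.f((meas.V>150)&(meas.S<110)),(370,220,450,290)),.055); print('tray on stand',r)
E
```

```text
time_s: 15.9
ee_pos: [0.3828, 0.073, 0.2496]
eef_rot: [3.142, 0.001, -0.112]
force: [0.1, 0.3, -2.2]
grip_width: 0.0195
grip_force: 40.0
time_s: 16.3
ee_pos: [0.386, 0.0728, 0.3025]
eef_rot: [-3.14, -0.006, -0.112]
force: [-0.0, 0.5, -1.7]
grip_width: 0.0198
grip_force: 40.0
row [ 4.38 -9.27  2.24] [ 0.0023 -0.0057 -1.1595] t 16.3
padL [542.8 107.1] [10.8  2.2] 88.6
padR [530.5   2.3] [13.  0.] 88.6
stand c [536.68719482  54.68607783] yaw -6.681261221881412 105.54548110259356Traceback (most recent call last):
  File "<stdin>", line 2, in <module>
  File "meas.py", line 11, in <module>
    blade=f((S<40)&(H>95)&(V>100)|(V<60)); show('blade',blade,(250,276,312,360),.014)
                                           ~~~~^^^^^^^^^^^^^^^^^^^^^^^^^^^^^^^^^^^^^^
  File "meas.py", line 7, in show
    r,b=rect(c,blob(m,roi),z); print(nm,np.round(r[0],1),np.round(r[1],1),round(r[2],1))
               ~~~~^^^^^^^
  File "h.py", line 11, in blob
    return max(cs,key=cv2.contourArea)
ValueError: max() iterable argument is empty
```

```bash
python3 - <<'E'
from h import *
c=ctrl.camera('top'); h,s,v=cv2.split(cv2.cvtColor(c['img'],cv2.COLOR_BGR2HSV))
m=((v>150)&(s<110)|(s>120)&((h<100)|(h>125))&(v>50)).astype(np.uint8)*255
print(rect(c,blob(m,(370,220,450,290)),.055))
E
python3 d.py .440 .165 .085 85
```

```text
(((579.5955810546875, 50.140228271484375), (120.4923324584961, 83.40023040771484), 83.43048858642578), array([[531.27655 ,  -4.939495],
       [614.1292  , -14.481197],
       [627.9146  , 105.219955],
       [545.06195 , 114.76166 ]], dtype=float32))
row [ 4.41 -9.79  3.42] [ 7.0000e-04 -1.1000e-03 -1.5959e+00] t 16.4
```

```bash
python3 -m jog '[[0.5,-1,0,0,0,-0.14],[1,-2.5,0,0,0,-0.28],[2,-4,0,0,0,-0.42],[3,-6,0,0,0,-0.56],[3.5,-8,0,0,0,-0.7],[4,-9,0,0,0,-0.84],[4.3,-9.5,0,0,0,-0.98],[4.3,-9.8,0,0,0,-1.12]]'; python3 d.py .440 .165 .0425 85
```

```text
time_s: 17.2
ee_pos: [0.4388, 0.1657, 0.2979]
eef_rot: [-3.14, 0.002, 1.014]
force: [-0.6, 0.1, -1.7]
grip_width: 0.0192
grip_force: 40.0
row [0.01 0.15 7.5 ] [-0.0017  0.0012 -0.4696] t 17.2
```

The tray is centred and square on the stand, within about 1 mm of the seat. Laying the lifter down.

```bash
python3 -m jog '[[0,0,1,0,0,-0.13],[0,0,2.5,0,0,-0.26],[0,0,4,0,0,-0.39],[0,0,5.5,0,0,-0.47],[0,0,6.5,0,0,-0.47],[0,0,7.1,0,0,-0.47],[0,0,7.3,0,0,-0.47],[0,0,7.4,0,0,-0.47]]'; python3 -m jog '[[0,0,0.1,0,0,0],[0,0,0.15,0,0,0],[0,0,0.15,0,0,0]]'; python3 d.py .440 .165 .0414 85
```

```text
time_s: 18.0
ee_pos: [0.4385, 0.1654, 0.2255]
eef_rot: [3.142, -0.0, 1.477]
force: [0.2, 0.4, -1.8]
grip_width: 0.0199
grip_force: 40.0
time_s: 18.3
ee_pos: [0.4385, 0.1654, 0.2243]
eef_rot: [3.141, -0.0, 1.478]
force: [0.7, -0.4, -2.8]
grip_width: 0.0201
grip_force: 40.0
row [-0.02  0.16  0.25] [ 0.0005 -0.0002 -0.006 ] t 18.3
```

```bash
python3 -m jog '[[0,0,0.1,0,0,0],[0,0,0.2,0,0,0],[0,0,0.25,0,0,0],[0,0,0.25,0,0,0]]'; python3 -m jog '[[0,0,0,0,0,0],[0,0,0,0,0,0],[0,0,0,0,0,0],[0,0,0,0,0,0],[0,0,0,0,0,0],[0,0,0,0,0,0]]' 50; python3 -m jog '[[0,0,-1,0,0,0],[0,0,-3,0,0,0],[0,0,-6,0,0,0],[0,0,-10,0,0,0],[0,0,-14,0,0,0],[0,0,-17,0,0,0],[0,0,-18,0,0,0],[0,0,-18,0,0,0]]'; python3 -c "
from h import *
c=ctrl.camera('scene'); cv2.imwrite('pics/s6.png',cv2.resize(c['img'][130:370,200:520],None,fx=2.4,fy=2.4,interpolation=cv2.INTER_CUBIC))"
```

```text
time_s: 18.7
ee_pos: [0.4384, 0.1654, 0.2218]
eef_rot: [3.142, -0.0, 1.478]
force: [-2.6, -0.2, 5.5]
grip_width: 0.0195
grip_force: 40.0
time_s: 19.3
ee_pos: [0.4384, 0.1654, 0.2215]
eef_rot: [-3.142, -0.0, 1.478]
force: [-0.4, -0.1, -0.2]
grip_width: 0.0472
grip_force: 0.0
time_s: 20.1
ee_pos: [0.4383, 0.1653, 0.4027]
eef_rot: [3.139, -0.001, 1.478]
force: [-0.5, -0.3, -0.0]
grip_width: 0.0469
grip_force: 0.0
```

View pics/s6.png

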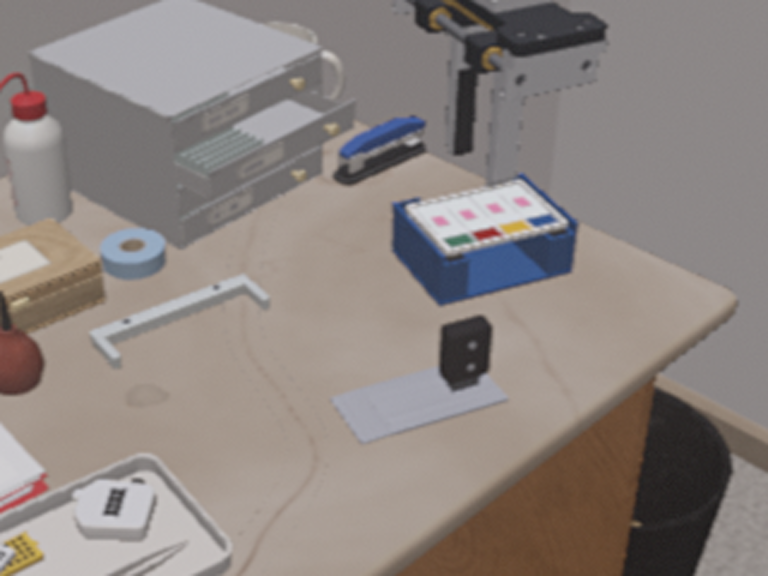

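The tray is level on the stand at about (485,215). The lifter lies flat and clear at about (420,400), released, and the bystanders are where they were.

```bash
python3 -c "
from station import ctrl
print(ctrl.hand_in())"
```

```text
the job is handed in; nothing more can be done
None
```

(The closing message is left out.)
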